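Find the blind bore of a tube block by feel and hold it bore-up

ROBOT

A 7-joint arm with a two-finger parallel gripper is mounted at the origin on the work surface. World frame = base frame: x ahead of the robot, y to its left, z up, the work surface at z = 0. Lengths are in m, angles in rad, forces in N, time in s.
With the tool pointing down it reaches from about 0.425 to 0.875 m from the base axis. Payload 4.7 kg.
Tool frame: the origin (TCP) lies at the very end of the fingers, on their centre line; the grasp point (between the pads) lies bot.grasp_offset behind it (bot.grasp_offset is the distance from the TCP to the grasp point, in m); z points along the fingers, y is the line along which they close (so a half turn about z gives the same grasp; the last joint's range is limited). The gripper opens to 85 mm and grips with 20 to 120 N. Pads are 22 mm wide; open, the fingers measure 114 mm over their backs; the gripper's body (76 mm by 85 mm) begins 54 mm behind the grasp point. The pads swing forward as they close: fully open they stand 13 mm farther back than shut.
Start: joints at [0.014, 0.321, -0.07, 1.45, 0.023, 1.371, -0.057], TCP at [0.65, -0, 0.231] pointing down, gripper open.
Joint ranges: [-2.86, 2.86], [-0.3, 2.09], [-1.38, 1.24], [0.06, 2.45], [-1.56, 4.7], [0.09, 2.05], [-2.69, 2.69]. Speed limits (rad/s): [2.57, 2.57, 3.14, 3.14, 3.14, 3.14, 3.14].

INTERFACE

Orientations are given as a rotation vector (axis times angle).
In Python, from rig import bot, snapshot, camera_info gives the robot as it stands. The module is installed in compiled form; this text tells all that it offers.
- The arm moves only by the shell command python3 -m creep 'ROWS'. ROWS is JSON, a list of rows, each a list of 5 numbers: the shift along the tool's x, y, z in m, then the turn about the tool's z in rad, then the opening, from -1 (shut) to 1 (fully open). In form: [[tx, ty, tz, roll, gripper], ...]. A call has 1 to 10 rows; each row is the pose to reach, as a shift and turn from the pose commanded when the call began, along the tool's axes at that moment; what a row does not reach only later rows make up. A row lasts 1/12 s, in which the tool goes at most 41.7 mm and 7.16 degrees, less where a joint would pass 70% of its speed; a pose out of reach is approached as far as the arm can. A call with a gripper value outside its range is refused whole. The fingers move at their own pace and stop on an object; the grip force is fixed at half the most. Time passes only in rows, so rows that repeat a pose let the fingers close. It gives the time, the measured TCP pose, the force, the opening and the grip force at its end, in the units of the state.
- bot.get_state(): the state, without advancing time (a new reading comes with each control period).
- snapshot(name): name is "scene" or "side" or "wrist"; returns (picture, depth): 420x560x3 uint8, red, green, blue; 420x560 float32, m along the optical axis (not along the pixel's ray), 0 where there is no reading.
- camera_info(name): a dict with "intrinsics" (3x3 intrinsics, pixels), "rvec" (rotation vector, rad) and "tvec" (3), from world to camera coordinates, as OpenCV has them. Camera axes: x right, y down, z forward; pixel columns grow to the right and rows downward; lengths in m; the calibration is good to about 2 mm. A picture is of the moment at which its call begins: read the wrist's pose just before it. camera_info takes no time and is no camera call; for the wrist camera it gives the pose at the moment of the call.
- bot.close_job(): hands the job in; it is judged then, once.
The state is a dict: "time_s": time; "qpos": joint angles; "qd": joint speeds; "joint_efforts": joint torques, N m; "tcp_pos": TCP position; "ee_rot": TCP orientation; "ft_force": force on the tool from outside, world axes, zero at the start; "ft_torque": the same for the moment, N m; "finger_gap": opening from 0.0 (shut) to 1.0 (fully open); "grasp_force": force on a finger pad.
Only numpy, scipy, OpenCV 4.12 (cv2) and the standard library are available. Lean on these libraries where they do the work, as an engineer would, in place of code of your own. Each camera call takes 0.05 s, during which the arm holds its last target. There are 200 camera calls.

TASK

Lift the lid off the steel dish by its knob and set it down knob-up on the bare bench clear of the dish, then take out the metal tube block that lies inside and find its blind bore by feel: push one end and, if that is solid, the other over a peg of the drying stand until the peg goes well in (halfway down the bore is plenty). Draw the block off again, turn it so the bore faces straight up, and finish while still holding it still like that, high in the air well above the stand, ready for a vial. Do not disturb the tomatoes or the glass jar.

Things in the scene. Friction and masses are not known exactly. Their poses are not given: they have to be found in the camera images.
- dish: Round open steel dish, fixed to the bench; outer diameter 168, wall 4, inner floor 5 above the bench, rim 52 above the bench. Origin: centre of its underside, on the bench.
- lid: Loose round aluminium lid, 0.25 kg, at first on the dish: a disc 178 across and 4 thick, with a step 150 across and 6 deep under it that sits loosely inside the dish's rim; on top a round black knob 30 across and 22 tall on a thin stem. Origin: centre of the underside of the step (46 above the bench when on the dish, 0 when set down on the bench); z points up through the knob; knob top 42 above the origin.
- lid_knob (a point): Middle of the lid's knob, 31 above the lid's origin (knob 30 in diameter, reaching from 11 below to 11 above this point).
- block: Plain aluminium tube block, about 0.14 kg: a bar of square section 34 by 34, 56 long, lying on its side on the floor of the dish, under the lid. One end face has a blind round bore in its middle, 20 in diameter and 36 deep; the other end and the four sides are solid. Origin: centre of the bar (22 above the bench at the start). Its x axis runs along its length; which of the two ends has the bore is not told, it must be felt or seen.
- stand: Drying stand, fixed to the bench: a round dark base 90 across and 12 thick, an upright post 16 across and 105 tall, and through it a level round rod 8 across with rounded ends, whose axis is 95 above the bench; the rod sticks out 47 from the post on two opposite sides as two pegs, along the stand's +y and -y. Origin: centre of the underside of the base.
- peg_left (a point): Very tip of the peg on the stand's +y side, on the rod's axis, 55 from the post's axis, 95 above the bench; the peg points along the stand's +y.
- peg_right (a point): Very tip of the peg on the stand's -y side, on the rod's axis, 55 from the post's axis, 95 above the bench; the peg points along the stand's -y.
- tomato_big: Loose tomato, 74 across, 56 tall, to be left alone. Origin: its underside, on the bench.
- tomato_small: Loose tomato, 60 across, 45 tall, to be left alone. Origin: its underside, on the bench.
- jar: Loose closed glass jar, 60 across, 90 tall, to be left alone. Origin: its underside, on the bench.
Things that resemble listed ones, but are neither listed nor needed, are in the scene too. Leave any purple look-alike of the stand alone.

How it is judged:
By the outcome, as a careful person would: the job done as asked, in the order asked, and still so for the second after the job is handed in, while the arm keeps its last pose, push and grip.
It also fails if it takes over 72 s, if anything falls off the work surface, if the arm or the gripper's body presses on something with over 40 N, if the wrist force passes 120 N, or if a joint passes its speed limit or range.

## Working session

There is one attempt and no reset: what is moved stays moved. The work goes in short steps, Python scripts to look and compute and a shell command to move; the robot and the scene stay as the last step left them, time stands still between calls to the robot, and variables do not carry over. Pictures are saved under pics/ and viewed, at most 10 in all, crops included, and the job is handed in when it is done.

```bash
mkdir -p pics; cat > h.py <<'E'
import numpy as np, cv2
from rig import bot, snapshot, camera_info
def cam(n):
    c=camera_info(n); R=cv2.Rodrigues(np.array(c["rvec"],float))[0]; return np.array(c["intrinsics"]),R,np.array(c["tvec"],float).ravel()
def cloud(n,c=None):
    K,R,t=c or cam(n); p,d=snapshot(n); v,u=np.mgrid[0:420,0:560]
    P=np.stack([(u-K[0,2])/K[0,0]*d,(v-K[1,2])/K[1,1]*d,d],-1)
    W=(P-t)@R; W[d==0]=np.nan
    return p,W
def save(p,f): cv2.imwrite("pics/"+f,cv2.cvtColor(p,cv2.COLOR_RGB2BGR))
def px(n,W):
    K,R,t=cam(n); q=(R@np.array(W)+t)@K.T; return q[:2]/q[2]
E
python3 - <<'E'
from h import *
ims=[]
for n in("scene","side"):
    p,W=cloud(n); np.save(n+".npy",W); cv2.imwrite(n+"_raw.png",p[:,:,::-1]); ims.append(p); save(p,n+"0.png")
s=bot.get_state(); print(s,bot.grasp_offset)
E
```

```text
{'time_s': 0.1, 'qpos': array([ 0.01408601,  0.32177134, -0.07005731,  1.45155745,  0.02260582,
        1.37078255, -0.05694902]), 'qd': array([-0.00207457, -0.00368379, -0.00061388, -0.00356826, -0.00079096,
        0.00237195,  0.00184681]), 'joint_efforts': array([ 4.50556013e-05, -4.94872105e+01, -3.84160029e-01, -3.15213168e+01,
        1.28981241e-02,  7.44150602e-03,  1.28749331e-06]), 'tcp_pos': array([ 6.49522987e-01, -5.74941676e-05,  2.30315828e-01]), 'ee_rot': array([-2.22066522e+00, -2.22059432e+00,  2.03836116e-03]), 'ft_force': array([ 0.03102965, -0.22551597,  0.67892942]), 'ft_torque': array([ 0.01741355, -0.02882263,  0.04815982]), 'grasp_force': 0.0, 'finger_gap': 1.0004125669621426} 0.0187
```

View pics/scene0.png

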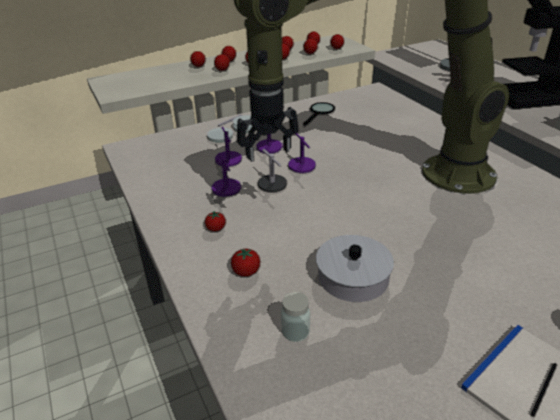

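View pics/side0.png

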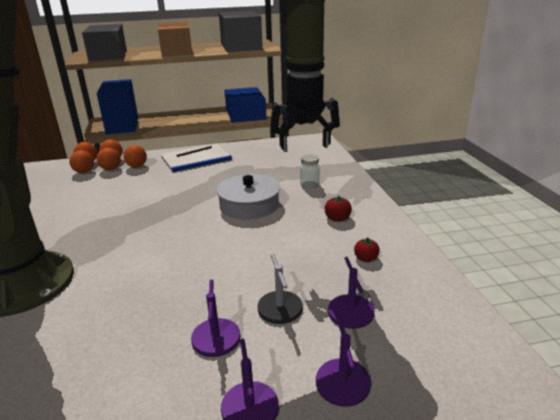

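```bash
python3 - <<'E'
from h import *
for n,boxes in {"scene":dict(knob=(345,240,365,262),stand=(256,145,290,192),tb=(228,245,264,280),ts=(200,210,230,235),jar=(280,290,312,340)),"side":dict(knob=(240,173,256,188),stand=(255,250,305,322),tb=(322,195,354,223),ts=(352,236,382,264),jar=(298,152,322,190))}.items():
    W=np.load(n+".npy"); p=cv2.imread(n+"_raw.png")[:,:,::-1].astype(int)
    print(n,"bench z",np.nanmedian(W[200:240,110:130] if n=="side" else W[230:260,420:450],axis=(0,1)))
    for k,(a,b,c,d) in boxes.items():
        w=W[b:d,a:c].reshape(-1,3); q=p[b:d,a:c].reshape(-1,3)
        m=(w[:,2]>0.006)&np.isfinite(w[:,0])
        if k=="knob": m&=(w[:,2]>0.072)&(q.max(1)<70)
        if k=="stand": 
            pur=(q[:,2]-q[:,1]>25)
            b_=m&(w[:,2]<.018)&(w[:,2]>.008)&~pur; print(k,"base lo/hi",w[b_].min(0).round(3),w[b_].max(0).round(3),np.median(w[b_],0).round(3))
            r=m&(w[:,2]>.085)&(w[:,2]<.104)&~pur
            g=w[r]; print("rod pts",len(g)); 
            ctr=np.median(g,0); g=g[np.linalg.norm(g[:,:2]-ctr[:2],axis=1)<.075]
            c0=g.mean(0); _,_,v=np.linalg.svd(g[:,:2]-c0[:2],full_matrices=False); s=(g[:,:2]-c0[:2])@v[0]
            print("rod",c0.round(4),v[0].round(3),s.min().round(4),s.max().round(4), "mid",(c0[:2]+v[0]*(s.min()+s.max())/2).round(4)); continue
        w=w[m]; print(k,len(w),w.min(0).round(3),w.max(0).round(3),((w.min(0)+w.max(0))/2).round(3))
    # dish rim/lid
    f=W.reshape(-1,3); box=dict(scene=(310,235,400,300),side=(212,172,286,218))[n]; a,b,c,d=box
    w=W[b:d,a:c].reshape(-1,3); w=w[(w[:,2]>.053)&(w[:,2]<.062)]; print("lid",w.min(0).round(3),w.max(0).round(3),((w.min(0)+w.max(0))/2).round(3))
for nm,n,(a,b,c,d) in (("a","scene",(190,90,350,210)),("b","side",(180,240,400,405))):
    p=cv2.imread(n+"_raw.png")[b:d,a:c]; 
    globals()[nm]=cv2.resize(p,(400,int(400*(d-b)/(c-a))),interpolation=cv2.INTER_CUBIC)
H=max(a.shape[0] if hasattr(a,'shape') else 0,b.shape[0] if hasattr(b,'shape') else 0)
pad=lambda i:cv2.copyMakeBorder(i,0,H-i.shape[0],0,0,cv2.BORDER_CONSTANT)
cv2.imwrite("pics/crop1.png",np.hstack([pad(globals()['a']),pad(globals()['b'])]))
E
```

```text
scene bench z [ 0.29986035  0.22817879 -0.00098565]
knob 133 [0.537 0.215 0.072] [0.565 0.244 0.091] [0.551 0.229 0.081]
stand base lo/hi [ 0.419 -0.442  0.008] [ 0.583 -0.176  0.018] [ 0.543 -0.218  0.012]
rod pts 87
rod [ 0.5397 -0.2194  0.0966] [-0.035  0.999] -0.056 0.0511 mid [ 0.5398 -0.2219]
tb 682 [0.732 0.061 0.009] [0.801 0.128 0.068] [0.767 0.094 0.039]
ts 353 [ 0.742 -0.124  0.006] [ 0.797 -0.071  0.058] [ 0.769 -0.097  0.032]
jar 1225 [0.721 0.282 0.006] [0.778 0.339 0.094] [0.75  0.311 0.05 ]
lid [0.462 0.137 0.053] [0.637 0.317 0.062] [0.549 0.227 0.057]
side bench z [0.19195426 0.23524871 0.00109238]
knob 77 [0.533 0.21  0.072] [0.559 0.232 0.091] [0.546 0.221 0.081]
stand base lo/hi [ 0.491 -0.27   0.008] [ 0.58  -0.18   0.018] [ 0.532 -0.233  0.013]
rod pts 172
rod [ 0.5352 -0.2315  0.0982] [ 0.028 -1.   ] -0.0619 0.0464 mid [ 0.535  -0.2238]
tb 540 [0.726 0.052 0.008] [0.796 0.109 0.07 ] [0.761 0.081 0.039]
ts 482 [ 0.736 -0.133  0.007] [ 0.794 -0.086  0.058] [ 0.765 -0.11   0.032]
jar 604 [0.715 0.271 0.006] [0.776 0.334 0.093] [0.746 0.303 0.05 ]
lid [0.458 0.137 0.053] [0.634 0.318 0.062] [0.546 0.228 0.058]Traceback (most recent call last):
  File "<stdin>", line 26, in <module>
  File "<stdin>", line 25, in <lambda>
AttributeError: 'int' object has no attribute 'shape'
```

```bash
python3 - <<'E'
from h import *
p=cv2.imread("side_raw.png"); cv2.imwrite("pics/crop1.png",cv2.resize(p[235:415,180:400],(733,600),interpolation=cv2.INTER_CUBIC))
W=np.load("side.npy"); q=p[:,:,::-1].astype(int)
m=((q[...,2]-q[...,1]>25)&(q[...,0]-q[...,1]>15)&(W[...,2]>.004)).astype(np.uint8)
n,l,st,_=cv2.connectedComponentsWithStats(m)
for i in range(1,n):
    if st[i,4]>60:
        w=W[l==i]; b=w[w[:,2]<.02]; h=w[w[:,2]>.085]
        print(st[i],b.min(0).round(3),b.max(0).round(3),((b.min(0)+b.max(0))/2).round(3),"| top",h.min(0).round(3),h.max(0).round(3))
E
```

```text
[ 316  258   58  148 3583] [ 0.553 -0.476  0.004] [ 0.712 -0.229  0.02 ] [ 0.633 -0.352  0.012] | top [ 0.586 -0.483  0.085] [ 0.673 -0.226  0.108]
[ 191  279   49   77 1677] [ 0.36  -0.323  0.004] [ 0.448 -0.233  0.02 ] [ 0.404 -0.278  0.012] | top [ 0.395 -0.331  0.087] [ 0.411 -0.225  0.108]
[ 221  340   57   80 2092] [ 0.397 -0.476  0.008] [ 0.484 -0.398  0.02 ] [ 0.441 -0.437  0.014] | top [ 0.435 -0.495  0.087] [ 0.447 -0.391  0.108]
```

View pics/crop1.png

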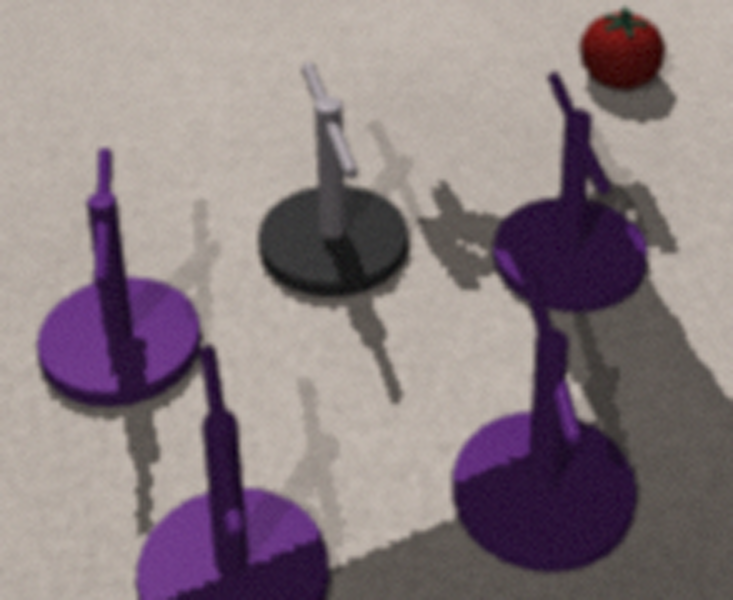

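```bash
python3 -m creep '[[0.227,-0.1015,0.06,0,1],[0.227,-0.1015,0.06,0,1],[0.227,-0.1015,0.06,0,1],[0.227,-0.1015,0.06,0,1],[0.227,-0.1015,0.06,0,1],[0.227,-0.1015,0.06,0,1],[0.227,-0.1015,0.06,0,1],[0.227,-0.1015,0.06,0,1],[0.227,-0.1015,0.06,0,1]]'; python3 - <<'E'
from h import *
c=cam("wrist"); print(bot.get_state()["tcp_pos"])
p,W=cloud("wrist",c); save(p,"w1.png")
w=W.reshape(-1,3); q=p.reshape(-1,3).astype(int)
m=(w[:,2]>.075)&(w[:,2]<.1)&(np.hypot(w[:,0]-.548,w[:,1]-.227)<.03)
print(m.sum(),w[m].min(0),w[m].max(0),np.median(w[m],0))
m=(w[:,2]>.05)&(w[:,2]<.062); print(w[m].min(0),w[m].max(0))
E
```

```text
time_s: 0.85
tcp_pos: [0.5483, 0.2267, 0.1709]
ee_rot: [2.22, 2.222, -0.002]
ft_force: [0.4, -0.1, 0.1]
finger_gap: 0.999
grasp_force: 0.0
[0.54833822 0.22674032 0.17090762]
1584 [0.53328149 0.2136782  0.07512315] [0.56242898 0.24274681 0.089844  ] [0.54745738 0.23015802 0.08752427]
[0.45921459 0.07923314 0.05000073] [0.78841546 0.33348352 0.06199645]
```

View pics/w1.png

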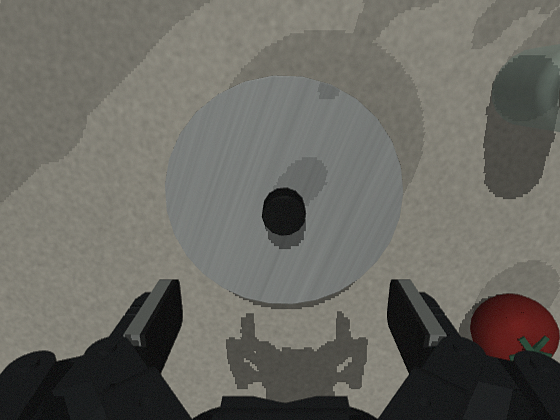

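The wrist view shows the lid with its knob at (284,211), between the fingers; the knob is at (0.548, 0.228). I'll descend and grip.

```bash
python3 -m creep '[[0.001,0,0.04,0,1],[0.001,0,0.08,0,1],[0.001,0,0.107,0,1],[0.001,0,0.107,0,1],[0.001,0,0.107,0,-1],[0.001,0,0.107,0,-1],[0.001,0,0.107,0,-1],[0.001,0,0.107,0,-1],[0.001,0,0.107,0,-1],[0.001,0,0.107,0,-1]]'; python3 -m creep '[[0,0,-0.01,0,-1],[0,0,-0.02,0,-1],[0,0,-0.04,0,-1],[0,0,-0.06,0,-1],[0,0,-0.06,0,-1]]'
```

```text
time_s: 1.73
tcp_pos: [0.5495, 0.2285, 0.0668]
ee_rot: [2.221, 2.221, 0.004]
ft_force: [-1.3, -1.2, 6.6]
finger_gap: 0.327
grasp_force: 59.2
time_s: 2.15
tcp_pos: [0.5513, 0.2293, 0.1295]
ee_rot: [2.219, 2.219, 0.012]
ft_force: [0.8, 1.7, -1.7]
finger_gap: 0.327
grasp_force: 59.8
```

```bash
python3 -m creep '[[-0.03,-0.001,0,0,-1],[-0.07,-0.003,0,0,-1],[-0.11,-0.005,0,0,-1],[-0.15,-0.007,0,0,-1],[-0.19,-0.009,0,0,-1],[-0.22,-0.01,0,0,-1],[-0.229,-0.01,0,0,-1],[-0.229,-0.01,0,0,-1],[-0.229,-0.01,0.03,0,-1],[-0.229,-0.01,0.06,0,-1]]'; python3 -m creep '[[0,0,0.025,0,-1],[0,0,0.035,0,-1],[0,0,0.042,0,-1],[0,0,0.045,0,-1],[0,0,0.045,0,-1],[0,0,0.045,0,-1]]'
```

```text
time_s: 2.98
tcp_pos: [0.5408, 0.0009, 0.0656]
ee_rot: [2.218, 2.221, 0.008]
ft_force: [0.2, 0.6, -4.2]
finger_gap: 0.331
grasp_force: 60.0
time_s: 3.48
tcp_pos: [0.5398, 0.0002, 0.0208]
ee_rot: [2.219, 2.222, 0.003]
ft_force: [0.1, 1.6, -0.2]
finger_gap: 0.326
grasp_force: 60.3
```

```bash
python3 -m creep '[[0,0,0.001,0,-1],[0,0,0.001,0,0.2],[0,0,0.001,0,1],[0,0,0.001,0,1],[0,0,0.001,0,1],[0,0,0.001,0,1],[0,0,-0.03,0,1],[0,0,-0.07,0,1],[0,0,-0.11,0,1],[0,0,-0.15,0,1]]';  python3 -m creep '[[0.04,0,-0.03,0,1],[0.08,0.002,-0.03,0,1],[0.12,0.004,-0.03,0,1],[0.16,0.006,-0.03,0,1],[0.19,0.008,-0.03,0,1],[0.19,0.008,-0.03,0,1],[0.19,0.008,-0.03,0,1]]'; python3 - <<'E'
from h import *
c=cam("wrist"); print(bot.get_state()["tcp_pos"])
p,W=cloud("wrist",c); save(p,"w2.png"); np.save("w2.npy",W)
w=W.reshape(-1,3)
m=(np.hypot(w[:,0]-.548,w[:,1]-.228)<.072)&(w[:,2]>.028)&(w[:,2]<.046)
g=w[m]; print(m.sum(),np.median(g,0))
r=cv2.minAreaRect((g[:,:2]*1000).astype(np.float32)); print(r)
W0=W
p,S=cloud("side"); s=S.reshape(-1,3); m=(np.hypot(s[:,0]-.54,s[:,1])<.1)&(s[:,2]>.006)&(s[:,2]<.014); print("lid",s[m].min(0),s[m].max(0)); print("z lid",np.median(s[m],0))
E
```

```text
time_s: 4.32
tcp_pos: [0.5381, -0.0011, 0.1708]
ee_rot: [-2.221, -2.221, 0.001]
ft_force: [2.0, -0.3, 0.6]
finger_gap: 1.0
grasp_force: 0.0
time_s: 4.9
tcp_pos: [0.5459, 0.1916, 0.199]
ee_rot: [-2.215, -2.227, 0.0]
ft_force: [-0.1, -1.9, -0.4]
finger_gap: 1.001
grasp_force: 0.0
[0.54588051 0.1916192  0.19900682]
2834 [0.54927521 0.23777992 0.03881991]
((549.0848388671875, 236.76930236816406), (56.01646423339844, 34.08873748779297), 58.81173324584961)
lid [ 0.45020589 -0.09143947  0.00623795] [0.62754501 0.08918854 0.01392209]
z lid [ 0.53216901 -0.0118967   0.01094729]
```

View pics/w2.png

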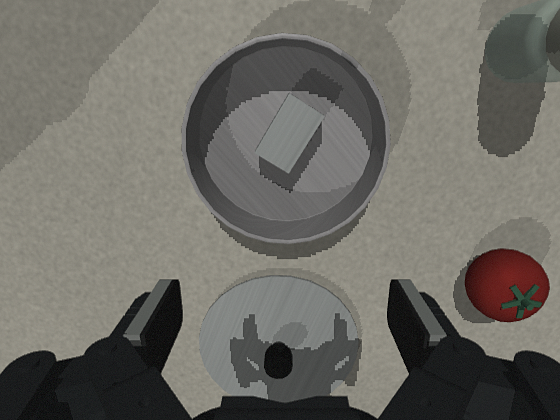

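The wrist picture shows the block in the dish around (290,133), lying diagonally. It measures 56×34 with its top at 39 mm, as it should, and the lid is set down at (278,330). Next I align with the block and descend.

```bash
python3 -m creep '[[0.02,0.002,0.02,0.11,1],[0.04,0.003,0.05,0.22,1],[0.045,0.003,0.08,0.33,1],[0.045,0.003,0.11,0.44,1],[0.045,0.003,0.12,0.545,1],[0.045,0.003,0.12,0.545,1],[0.045,0.003,0.12,0.545,1]]'; python3 - <<'E'
from h import *
s=bot.get_state(); R=cv2.Rodrigues(s["ee_rot"])[0]; print(R.round(3), R.T@(np.array([.549,.237,.008])-s["tcp_pos"]), np.degrees(np.arctan2(R[1,0],R[0,0])))
E
```

```text
time_s: 5.58
tcp_pos: [0.5499, 0.2319, 0.0791]
ee_rot: [2.736, 1.541, -0.002]
ft_force: [0.6, 0.4, 0.4]
finger_gap: 1.001
grasp_force: 0.0
[[ 0.518  0.855 -0.001]
 [ 0.855 -0.518 -0.001]
 [-0.001  0.    -1.   ]] [ 0.00396279 -0.00342421  0.07109426] 58.78469770585113
```

```bash
python3 -m creep '[[0.004,-0.003,0.03,0,1],[0.004,-0.003,0.06,0,1],[0.004,-0.003,0.071,0,1],[0.004,-0.003,0.071,0,1],[0.004,-0.003,0.071,0,-1],[0.004,-0.003,0.071,0,-1],[0.004,-0.003,0.071,0,-1],[0.004,-0.003,0.071,0,-1],[0.004,-0.003,0.071,0,-1],[0.004,-0.003,0.071,0,-1]]'; python3 -m creep '[[0,0,-0.02,0,-1],[0,0,-0.05,0,-1],[0,0,-0.09,0,-1],[0,0,-0.13,0,-1],[0,0,-0.15,0,-1],[0,0,-0.15,0,-1]]'
```

```text
time_s: 6.42
tcp_pos: [0.5505, 0.2394, 0.0102]
ee_rot: [2.737, 1.541, 0.005]
ft_force: [0.8, 0.5, 6.3]
finger_gap: 0.387
grasp_force: 61.5
time_s: 6.92
tcp_pos: [0.552, 0.2405, 0.1646]
ee_rot: [2.736, 1.541, 0.016]
ft_force: [0.4, 1.2, -1.8]
finger_gap: 0.386
grasp_force: 60.6
```

```bash
python3 -m creep '[[-0.03,0.016,0,-0.08,-1],[-0.066,0.035,0,-0.19,-1],[-0.101,0.054,0,-0.3,-1],[-0.136,0.073,0,-0.4,-1],[-0.171,0.092,0,-0.5,-1],[-0.206,0.11,0,-0.575,-1],[-0.241,0.129,0,-0.575,-1],[-0.276,0.148,0,-0.575,-1],[-0.3,0.161,0,-0.575,-1],[-0.3146,0.1685,0,-0.575,-1]]';python3 -m creep '[[0,0,0.01,0,-1],[0,0,0.01,0,-1],[0,0,0.01,0,-1]]'; python3 - <<'E'
from h import *
s=bot.get_state(); R=cv2.Rodrigues(s["ee_rot"])[0]; print(R.round(3),s["tcp_pos"])
W=None
for n in("scene","side"):
    p,W=cloud(n); q=p.astype(int)
    w=W.reshape(-1,3); c=q.reshape(-1,3)
    print(n)
    m=(abs(w[:,0]-.533)<.025)&(w[:,1]>-.30)&(w[:,1]<-.155)&(w[:,2]>.086)&(w[:,2]<.104)&(c[:,2]-c[:,1]<25)
    g=w[m]; 
    for lo,hi in((-.29,-.235),(-.215,-.16)):
        k=g[(g[:,1]>lo)&(g[:,1]<hi)]
        if len(k): print(len(k),np.median(k,0).round(4),k.min(0).round(4),k.max(0).round(4))
    m=(abs(w[:,0]-.52)<.06)&(w[:,1]>-.155)&(w[:,1]<-.07)&(w[:,2]>.12)&(w[:,2]<.19)&(c.min(1)>110)
    if m.sum(): g=w[m]; print("blk",m.sum(),g.min(0).round(4),g.max(0).round(4))
    save(p,n+"1.png")
cv2.imwrite("pics/s1.png",cv2.resize(p[190:340,200:400][:,:,::-1],(800,600),interpolation=cv2.INTER_CUBIC))
E
```

```text
time_s: 7.75
tcp_pos: [0.528, -0.1224, 0.1568]
ee_rot: [-2.193, -2.248, 0.005]
ft_force: [-0.3, 0.2, -1.0]
finger_gap: 0.39
grasp_force: 60.5
time_s: 8.0
tcp_pos: [0.5288, -0.1158, 0.1465]
ee_rot: [-2.184, -2.253, 0.002]
ft_force: [0.0, 0.9, -1.4]
finger_gap: 0.388
grasp_force: 60.5
[[-0.031  1.    -0.004]
 [ 1.     0.031  0.002]
 [ 0.002 -0.003 -1.   ]] [ 0.52882088 -0.11575805  0.14645331]
scene
21 [ 0.5411 -0.2555  0.0978] [ 0.5376 -0.275   0.0926] [ 0.5438 -0.2369  0.1023]
32 [ 0.5382 -0.1895  0.0968] [ 0.5325 -0.2142  0.0909] [ 0.5452 -0.1721  0.1015]
blk 77 [ 0.5132 -0.1417  0.1462] [ 0.5417 -0.0916  0.1798]
side
74 [ 0.5362 -0.2595  0.0988] [ 0.5327 -0.2786  0.0937] [ 0.5408 -0.2365  0.1015]
46 [ 0.5341 -0.1901  0.0991] [ 0.5308 -0.2087  0.0948] [ 0.539  -0.1719  0.1018]
blk 188 [ 0.5124 -0.1483  0.1421] [ 0.5462 -0.0899  0.1787]
```

View pics/s1.png

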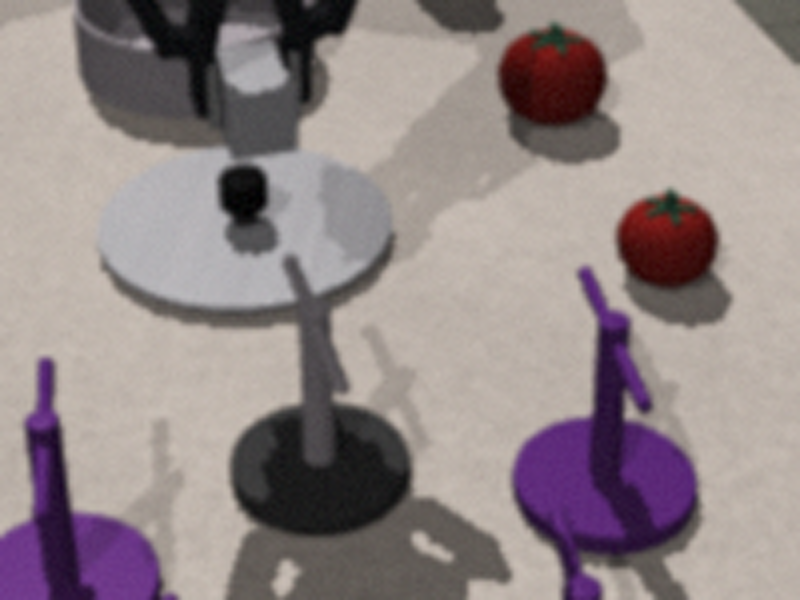

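In the side crop the block's stand-facing (−y) end at (260,110) is a uniform grey, so it looks solid. I'll therefore feel with the +y end on peg_right, approaching from beyond it.

```bash
python3 -m creep '[[-0.035,0,0,0,-1],[-0.075,0.001,0,0,-1],[-0.115,0.001,0,0,-1],[-0.155,0.002,0,0,-1],[-0.19,0.003,0,0,-1],[-0.214,0.003,0,0,-1],[-0.214,0.003,0,0,-1],[-0.214,0.003,0.03,0,-1],[-0.214,0.003,0.063,0,-1],[-0.214,0.003,0.063,0,-1]]';python3 -m creep '[[0,0,0,0,-1],[0,0,0,0,-1]]'; python3 - <<'E'
from h import *
s=bot.get_state(); R=cv2.Rodrigues(s["ee_rot"])[0]; print(R.round(3),s["tcp_pos"],s["qpos"])
p,W=cloud("side")
cv2.imwrite("pics/s2.png",cv2.resize(p[220:370,200:400][:,:,::-1],(800,600),interpolation=cv2.INTER_CUBIC))
E
```

```text
time_s: 8.93
tcp_pos: [0.5363, -0.3267, 0.0787]
ee_rot: [-2.177, -2.249, 0.003]
ft_force: [-2.3, 1.2, -3.2]
finger_gap: 0.39
grasp_force: 60.4
time_s: 9.1
tcp_pos: [0.5407, -0.3305, 0.0868]
ee_rot: [2.185, 2.255, 0.001]
ft_force: [0.8, 0.0, -0.8]
finger_gap: 0.384
grasp_force: 60.4
[[-0.032  0.999  0.002]
 [ 0.999  0.032 -0.   ]
 [-0.001  0.002 -1.   ]] [ 0.54074826 -0.33052134  0.08682822] [ 0.38925454  0.38857862  0.14578613  1.66523103 -0.0625247   1.09066368
  0.58489434]
```

View pics/s2.png

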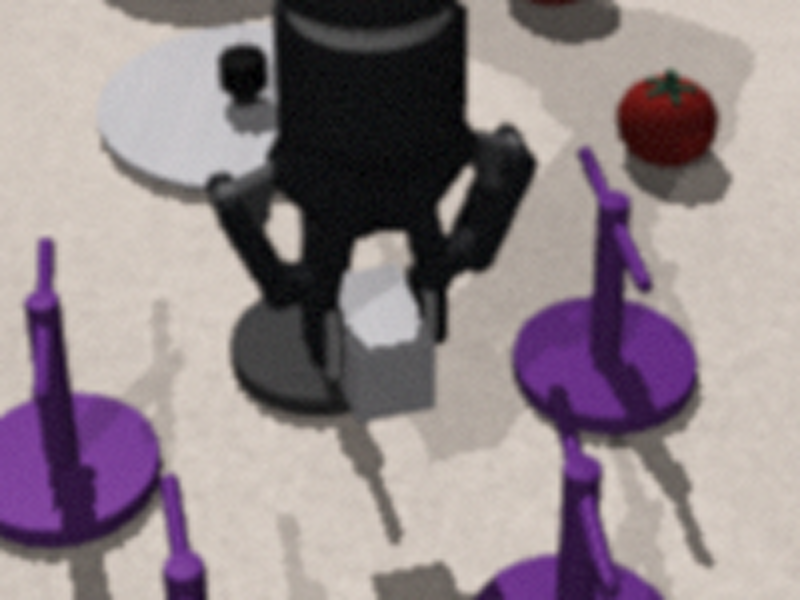

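```bash
python3 -m creep '[[0.005,-0.002,0.003,0,-1],[0.01,-0.002,0.003,0,-1],[0.016,-0.002,0.003,0,-1],[0.016,-0.002,0.003,0,-1]]'; python3 -m creep '[[0.004,0,0,0,-1],[0.008,0,0,0,-1],[0.012,0,0,0,-1],[0.014,0,0,0,-1],[0.014,0,0,0,-1]]'
```

```text
time_s: 9.48
tcp_pos: [0.5377, -0.3131, 0.083]
ee_rot: [2.186, 2.257, 0.002]
ft_force: [1.5, 0.5, -1.6]
finger_gap: 0.389
grasp_force: 60.4
time_s: 9.9
tcp_pos: [0.5367, -0.3004, 0.0823]
ee_rot: [-2.187, -2.255, -0.001]
ft_force: [0.2, 0.4, -1.7]
finger_gap: 0.385
grasp_force: 60.4
```

```bash
python3 -m creep '[[0.004,0.001,0,0,-1],[0.008,0.001,0,0,-1],[0.012,0.001,0,0,-1],[0.016,0.001,0,0,-1],[0.02,0.001,0,0,-1],[0.022,0.001,0,0,-1],[0.022,0.001,0,0,-1],[0.022,0.001,0,0,-1]]'
```

```text
time_s: 10.57
tcp_pos: [0.5369, -0.2792, 0.0824]
ee_rot: [2.187, 2.255, -0.0]
ft_force: [-0.4, -1.6, -2.0]
finger_gap: 0.386
grasp_force: 60.4
```

```bash
python3 -m creep '[[0.003,0,0,0,-1],[0.005,0,0,0,-1],[0.007,0,0,0,-1],[0.007,0,0,0,-1]]'; python3 -m creep '[[0.001,0,0,0,-1],[0.002,0,0,0,-1],[0.003,0,0,0,-1],[0.003,0,0,0,-1]]'
```

```text
time_s: 10.9
tcp_pos: [0.5368, -0.2716, 0.0823]
ee_rot: [-2.187, -2.255, -0.001]
ft_force: [0.6, -0.2, -1.6]
finger_gap: 0.395
grasp_force: 60.4
time_s: 11.23
tcp_pos: [0.5367, -0.2691, 0.0824]
ee_rot: [2.188, 2.255, 0.0]
ft_force: [-0.7, -0.2, -2.1]
finger_gap: 0.386
grasp_force: 60.4
```

The peg is about 36 mm in with no resistance, so this is the bore. I'll draw off, raise the block and position its bore end over the peg tip. The plan is to tip it bore-up in the grip against the peg.

```bash
python3 -m creep '[[-0.01,0,0,0,-1],[-0.025,0,0,0,-1],[-0.045,0,0,0,-1],[-0.066,0,0,0,-1],[-0.066,0,0,0,-1],[-0.066,0,0,0,-1],[-0.066,0,-0.02,0,-1],[-0.066,0,-0.033,0,-1],[-0.05,0.001,-0.033,0,-1],[-0.026,0.001,-0.033,0,-1]]'; python3 -m creep '[[0,0,0,0,-1],[0,0,0,0,-1],[0,0,0,0,-1]]'
```

```text
time_s: 12.07
tcp_pos: [0.5389, -0.2986, 0.1175]
ee_rot: [2.189, 2.246, -0.0]
ft_force: [-0.4, -0.3, -1.5]
finger_gap: 0.389
grasp_force: 60.5
time_s: 12.32
tcp_pos: [0.5388, -0.2955, 0.1161]
ee_rot: [2.186, 2.254, 0.0]
ft_force: [-1.0, -0.8, -1.4]
finger_gap: 0.391
grasp_force: 60.5
```

```bash
python3 -m creep '[[0,0,0.006,0,-1],[0,0,0.01,0,-1],[-0.001,0,0.014,0,-1],[-0.002,0,0.017,0,-1],[-0.002,0,0.017,0,-1]]'; python3 -m creep '[[-0.002,0,0.004,0,-1],[-0.005,0,0.008,0,-1],[-0.007,0,0.012,0,-1],[-0.007,0,0.012,0,-1]]'
```

```text
time_s: 12.73
tcp_pos: [0.5384, -0.2977, 0.1019]
ee_rot: [-2.189, -2.253, -0.002]
ft_force: [-7.0, 4.2, 19.5]
finger_gap: 0.392
grasp_force: 64.1
time_s: 13.07
tcp_pos: [0.5396, -0.3062, 0.0903]
ee_rot: [2.187, 2.25, 0.002]
ft_force: [-2.8, 0.3, 15.9]
finger_gap: 0.387
grasp_force: 71.3
```

```bash
python3 - <<'E'
from h import *
p,W=cloud("side")
cv2.imwrite("pics/s3.png",cv2.resize(p[245:345,240:373][:,:,::-1],(798,600),interpolation=cv2.INTER_CUBIC))
E
```

```text
(no output)
```

View pics/s3.png

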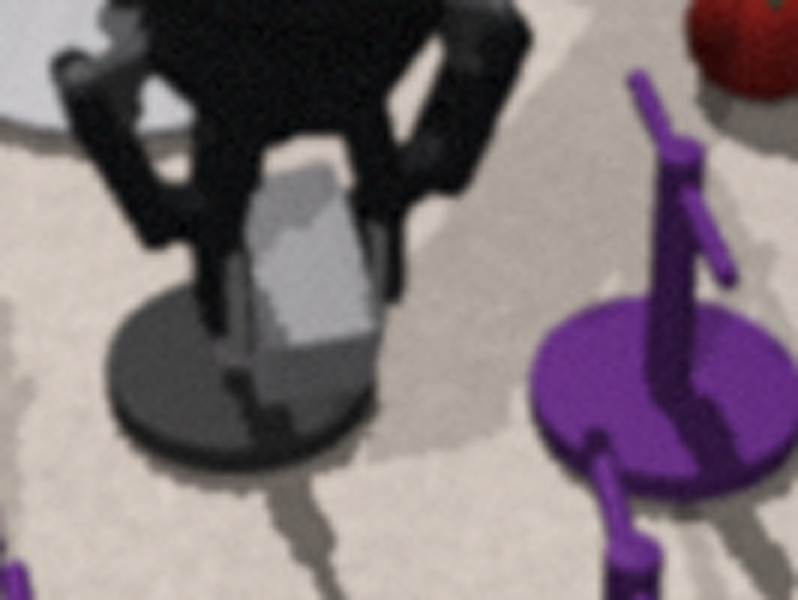

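The crop shows the block pivoting in the grip with its bore end rising (top face around (310,270)). I'll keep following the arc and measure the tilt from depth.

```bash
cat > tilt.py <<'E'
from h import *
# fit the plane of the block's outer face (facing -y / up) seen by the side camera
s=bot.get_state(); t=s["tcp_pos"]; p,W=cloud("side"); w=W.reshape(-1,3)
q=p.reshape(-1,3).astype(int)
m=(abs(w[:,0]-t[0])<.014)&(abs(w[:,1]-t[1])<.05)&(w[:,2]>t[2]-.03)&(w[:,2]<t[2]+.06)&(q.min(1)>55)
g=w[m]; best=None; rng=np.random.default_rng(0)
for _ in range(2):
    if len(g)<25: break
    b=0
    for i in range(400):
        a=g[rng.choice(len(g),3,False)]; n=np.cross(a[1]-a[0],a[2]-a[0]); l=np.linalg.norm(n)
        if l<1e-6: continue
        n/=l; k=abs((g-a[0])@n)<.002
        if k.sum()>b: b=k.sum(); K=k
    c=g[K].mean(0); n=np.linalg.svd(g[K]-c)[2][2]; n*=-np.sign(n[1])
    print(K.sum(),"normal",n.round(3),"elev deg",np.degrees(np.arctan2(n[2],-n[1])).round(1),"y",g[K][:,1].min().round(4),g[K][:,1].max().round(4),"z",g[K][:,2].min().round(4),g[K][:,2].max().round(4)); g=g[~K]
print(t,s["ft_force"])
E
python3 -m creep '[[0,0,0.004,0,-1],[0,0,0.008,0,-1],[0,0,0.012,0,-1],[0.001,0,0.016,0,-1],[0.001,0,0.02,0,-1],[0.001,0,0.02,0,-1]]'; python3 tilt.py
```

```text
time_s: 13.62
tcp_pos: [0.5418, -0.3101, 0.0725]
ee_rot: [2.182, 2.24, 0.001]
ft_force: [-0.2, -5.6, 16.8]
finger_gap: 0.386
grasp_force: 81.2
431 normal [ 0.011 -0.72   0.693] elev deg 43.9 y -0.3381 -0.2969 z 0.083 0.125
48 normal [ 0.143 -0.798  0.586] elev deg 36.3 y -0.3351 -0.3008 z 0.0813 0.1258
[ 0.541846   -0.31011074  0.07251988] [-0.23715618 -5.6054964  16.84955252]
```

```bash
python3 -m creep '[[0.002,0,0.002,0,-1],[0.004,0,0.004,0,-1],[0.006,0,0.006,0,-1],[0.008,0,0.008,0,-1],[0.008,0,0.008,0,-1]]'; python3 tilt.py
```

```text
time_s: 14.08
tcp_pos: [0.5428, -0.3095, 0.0671]
ee_rot: [2.178, 2.228, -0.004]
ft_force: [1.1, -19.0, 21.0]
finger_gap: 0.389
grasp_force: 83.8
448 normal [ 0.025 -0.803  0.595] elev deg 36.6 y -0.3367 -0.3009 z 0.0751 0.1211
51 normal [ 0.026 -0.808  0.589] elev deg 36.1 y -0.3335 -0.3009 z 0.075 0.1179
[ 0.5428446  -0.30953122  0.06708519] [  1.1126417  -18.98999175  20.98231649]
```

```bash
python3 -m creep '[[0.001,-0.001,0.003,0,-1],[0.002,-0.001,0.006,0,-1],[0.004,-0.002,0.009,0,-1],[0.006,-0.002,0.012,0,-1],[0.006,-0.002,0.012,0,-1],[0.006,-0.002,0.012,0,-1]]'; python3 tilt.py
```

```text
time_s: 14.63
tcp_pos: [0.5423, -0.3044, 0.0551]
ee_rot: [2.177, 2.226, -0.002]
ft_force: [5.7, -19.2, 17.3]
finger_gap: 0.39
grasp_force: 86.4
450 normal [ 0.011 -0.94   0.342] elev deg 20.0 y -0.3284 -0.3067 z 0.058 0.1121
62 normal [ 0.048 -0.36  -0.932] elev deg -68.9 y -0.3118 -0.2764 z 0.0987 0.1109
[ 0.54229396 -0.30436926  0.05506604] [  5.66979679 -19.23181575  17.3269732 ]
```

```bash
python3 -m creep '[[0.002,-0.001,0.003,0,-1],[0.004,-0.002,0.005,0,-1],[0.006,-0.002,0.006,0,-1],[0.008,-0.002,0.006,0,-1],[0.01,-0.002,0.006,0,-1],[0.01,-0.002,0.006,0,-1]]'; python3 tilt.py
```

```text
time_s: 15.18
tcp_pos: [0.5335, -0.2779, 0.0394]
ee_rot: [-2.185, -2.255, 0.0]
ft_force: [0.2, -1.0, -2.3]
finger_gap: 0.382
grasp_force: 83.9
397 normal [ 0.026 -0.958  0.286] elev deg 16.6 y -0.3014 -0.2831 z 0.0406 0.096
48 normal [ 0.027 -0.318 -0.948] elev deg -71.5 y -0.2829 -0.253 z 0.0842 0.095
[ 0.53347471 -0.27785105  0.03935844] [ 0.20242663 -0.97085838 -2.29372662]
```

The block slipped below the peg, but it is still held at about 73°. I'll back away and lift, then square it by pressing its solid lower end flat onto bare bench near (0.645, −0.12), clear of everything.

```bash
python3 -m creep '[[-0.01,0,0,0,-1],[-0.03,0,0,0,-1],[-0.05,0,0,0,-1],[-0.05,0,0,0,-1],[-0.05,0,-0.03,0,-1],[-0.05,0,-0.07,0,-1],[-0.05,0,-0.11,0,-1],[-0.05,0,-0.14,0,-1],[-0.05,0,-0.14,0,-1]]'; python3 -m creep '[[0.03,0.016,0,0,-1],[0.062,0.036,0,0,-1],[0.095,0.055,0,0,-1],[0.13,0.075,0,0,-1],[0.165,0.095,0,0,-1],[0.19,0.11,0,0,-1],[0.205,0.116,0,0,-1],[0.205,0.116,0,0,-1],[0.205,0.116,0,0,-1]]'; python3 tilt.py
```

```text
time_s: 15.98
tcp_pos: [0.539, -0.3322, 0.1888]
ee_rot: [2.179, 2.245, 0.006]
ft_force: [0.6, -1.1, -0.4]
finger_gap: 0.39
grasp_force: 84.0
time_s: 16.73
tcp_pos: [0.6452, -0.1199, 0.1794]
ee_rot: [-2.184, -2.257, 0.002]
ft_force: [0.3, -1.0, -1.2]
finger_gap: 0.386
grasp_force: 84.0
309 normal [ 0.03  -0.957  0.289] elev deg 16.8 y -0.1443 -0.1245 z 0.1811 0.2354
48 normal [ 0.031 -0.957  0.289] elev deg 16.8 y -0.1396 -0.1213 z 0.1816 0.2342
[ 0.6451601  -0.11989283  0.17937674] [ 0.30072118 -0.96997916 -1.1704668 ]
```

```bash
python3 -m creep '[[0,0,0.035,0,-1],[0,0,0.07,0,-1],[0,0,0.105,0,-1],[0,0,0.135,0,-1],[0,0,0.15,0,-1],[0,0,0.16,0,-1],[0,0,0.16,0,-1],[0,0,0.16,0,-1]]'; python3 -m creep '[[0,0,0.003,0,-1],[0,0,0.006,0,-1],[0,0,0.009,0,-1],[0,0,0.01,0,-1],[0,0,0.01,0,-1]]'; python3 tilt.py
```

```text
time_s: 17.45
tcp_pos: [0.6452, -0.1227, 0.0208]
ee_rot: [2.189, 2.252, -0.001]
ft_force: [1.0, 0.2, -0.6]
finger_gap: 0.388
grasp_force: 84.1
time_s: 17.87
tcp_pos: [0.6451, -0.1208, 0.0104]
ee_rot: [2.188, 2.255, 0.0]
ft_force: [0.6, -0.2, -1.6]
finger_gap: 0.387
grasp_force: 84.1
255 normal [ 0.    -0.951  0.308] elev deg 18.0 y -0.1507 -0.1249 z -0.0008 0.0654
119 normal [-0.006 -0.015 -1.   ] elev deg -89.1 y -0.1708 -0.1288 z -0.0012 0.0036
[ 0.64514867 -0.12083347  0.01035679] [ 0.55172841 -0.24754129 -1.5959647 ]
```

```bash
python3 -m creep '[[0,0,0.002,0,-1],[0,0,0.004,0,-1],[0,0,0.006,0,-1],[0,0,0.006,0,-1]]'; python3 tilt.py;  python3 -m creep '[[0,0,0.001,0,-1],[0,0,0.002,0,-1],[0,0,0.003,0,-1],[0,0,0.003,0,-1]]'; python3 tilt.py
```

```text
time_s: 18.25
tcp_pos: [0.6458, -0.1211, 0.0084]
ee_rot: [2.188, 2.254, 0.001]
ft_force: [-8.5, 2.1, 18.4]
finger_gap: 0.384
grasp_force: 86.7
254 normal [ 0.011 -0.957  0.291] elev deg 16.9 y -0.1487 -0.1259 z -0.0011 0.0654
124 normal [-0.005 -0.001 -1.   ] elev deg -90.0 y -0.1704 -0.1317 z -0.0013 0.003
[ 0.64584877 -0.12112516  0.00844594] [-8.4514661   2.11061588 18.38342413]
time_s: 18.63
tcp_pos: [0.6459, -0.1211, 0.0082]
ee_rot: [2.188, 2.254, 0.001]
ft_force: [-14.7, 1.8, 32.9]
finger_gap: 0.386
grasp_force: 88.4
256 normal [ 0.021 -0.958  0.288] elev deg 16.7 y -0.1483 -0.1253 z -0.0009 0.0647
105 normal [-0.011 -0.003  1.   ] elev deg 89.8 y -0.1707 -0.1313 z -0.0016 0.0023
[ 0.64589019 -0.12111868  0.00823295] [-14.73478069   1.84617618  32.87508631]
```

Pressing at 33 N doesn't turn it. But the centre of mass already lies inside the lower edge, so if I ease off and open slightly the block will settle flat on its solid end. Then I can regrip it upright.

```bash
python3 -m creep '[[0,0,-0.006,0,-1],[0,0,-0.008,0,-1],[0,0,-0.008,0,-1],[0,0,-0.008,0,-0.1],[0,0,-0.008,0,0.0],[0,0,-0.008,0,0.2],[0,0,-0.008,0,0.2],[0,0,-0.008,0,0.2],[0,0,-0.008,0,0.2],[0,0,-0.008,0,0.2]]'; python3 tilt.py
python3 - <<'E'
from h import *
p,W=cloud("side"); u,v=px("side",bot.get_state()["tcp_pos"]).astype(int); print(u,v)
cv2.imwrite("pics/s4.png",cv2.resize(p[v-70:v+50,u-80:u+80][:,:,::-1],(800,600),interpolation=cv2.INTER_CUBIC))
E
```

```text
time_s: 19.52
tcp_pos: [0.6452, -0.121, 0.0092]
ee_rot: [2.188, 2.254, -0.0]
ft_force: [-0.1, 0.1, -0.0]
finger_gap: 0.601
grasp_force: 0.0
229 normal [ 0.047 -0.999  0.014] elev deg 0.8 y -0.1483 -0.1427 z -0.0023 0.0594
80 normal [ 0.003 -0.001  1.   ] elev deg 89.9 y -0.1705 -0.0744 z -0.0005 0.0034
[ 0.64520212 -0.12099926  0.00924974] [-0.07485933  0.1233364  -0.01086865]
317 267
```

View pics/s4.png

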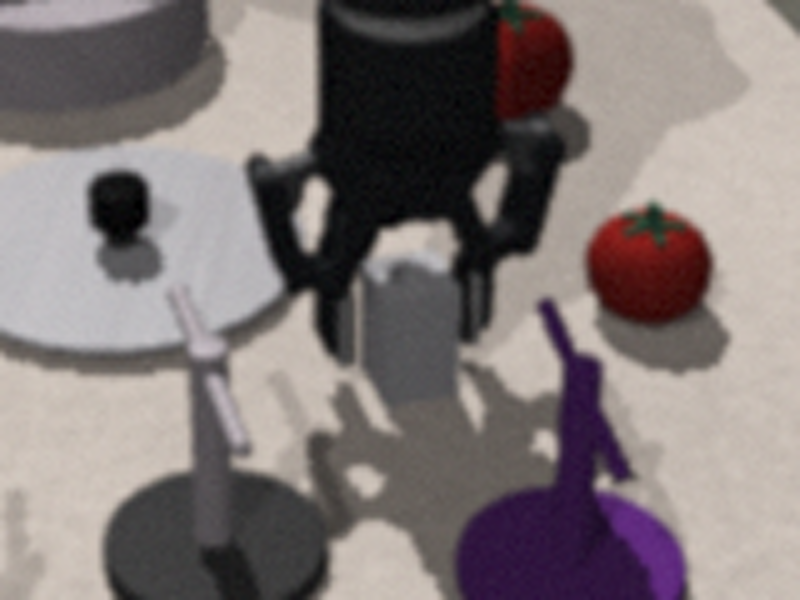

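The crop shows the block upright at (410,330) with the bore opening on top at (405,265). I'll centre on it, regrip and lift.

```bash
python3 -m creep '[[-0.004,0,-0.002,0,0.2],[-0.008,0,-0.002,0,0.2],[-0.008,0,-0.002,0,-1],[-0.008,0,-0.002,0,-1],[-0.008,0,-0.002,0,-1],[-0.008,0,-0.002,0,-1],[-0.008,0,-0.002,0,-1]]'; python3 -m creep '[[0,0,-0.02,0,-1],[0,0,-0.05,0,-1],[0,0,-0.09,0,-1],[0,0,-0.13,0,-1],[0,0,-0.17,0,-1],[0,0,-0.21,0,-1],[0,0,-0.25,0,-1],[0,0,-0.28,0,-1],[0,0,-0.28,0,-1],[0,0,-0.28,0,-1]]'; python3 tilt.py
```

```text
time_s: 20.2
tcp_pos: [0.6458, -0.1297, 0.0117]
ee_rot: [2.187, 2.253, 0.0]
ft_force: [0.4, -2.7, 1.7]
finger_gap: 0.396
grasp_force: 60.0
time_s: 21.03
tcp_pos: [0.6461, -0.1285, 0.2932]
ee_rot: [2.186, 2.253, 0.004]
ft_force: [-0.1, 0.2, -3.1]
finger_gap: 0.395
grasp_force: 59.9
357 normal [ 0.009 -1.     0.009] elev deg 0.5 y -0.1451 -0.1411 z 0.2821 0.3389
65 normal [ 0.035 -0.007 -0.999] elev deg -89.6 y -0.1467 -0.1089 z 0.3352 0.3393
[ 0.64610186 -0.1284827   0.29318848] [-0.09244599  0.16926201 -3.05999678]
```

```bash
python3 -m creep '[[-0.015,-0.018,0,0,-1],[-0.035,-0.042,0,0,-1],[-0.055,-0.066,0,0,-1],[-0.072,-0.087,0,0,-1],[-0.084,-0.101,0,0,-1],[-0.092,-0.111,0,0,-1],[-0.092,-0.111,0,0,-1],[-0.092,-0.111,0,0,-1],[-0.092,-0.111,0,0,-1],[-0.092,-0.111,0,0,-1]]'; python3 -m creep '[[0,0,0,0,-1],[0,0,0,0,-1],[0,0,0,0,-1],[0,0,0,0,-1],[0,0,0,0,-1],[0,0,0,0,-1]]'; python3 tilt.py; python3 - <<'E'
from h import *
p,W=cloud("scene"); save(p,"final.png")
E
```

```text
time_s: 21.92
tcp_pos: [0.5384, -0.2223, 0.2906]
ee_rot: [-2.184, -2.257, -0.001]
ft_force: [0.2, -0.5, -1.4]
finger_gap: 0.393
grasp_force: 60.3
time_s: 22.42
tcp_pos: [0.5373, -0.2243, 0.2914]
ee_rot: [2.188, 2.254, 0.0]
ft_force: [-0.2, 0.5, -0.4]
finger_gap: 0.388
grasp_force: 60.3
496 normal [ 0.032 -0.999 -0.003] elev deg -0.2 y -0.2413 -0.2368 z 0.2804 0.3375
90 normal [ 0.012 -0.007 -1.   ] elev deg -89.6 y -0.2423 -0.2044 z 0.3337 0.3374
[ 0.53726516 -0.22425431  0.29138312] [-0.16430922  0.54725683 -0.36906514]
```

View pics/final.png

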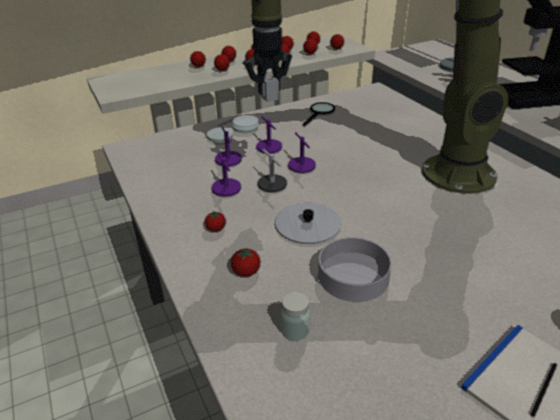

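The lid lies knob-up at (308,220), clear of the dish at (354,268). The tomatoes and jar haven't moved, and the block is held upright above the stand at (270,88).

```bash
python3 -c "
from rig import bot
print(bot.close_job())"
```

```text
the job is handed in; nothing more can be done
None
```

I handed the job in at about 22.5 s: the lid is knob-up on the bench clear of the dish, the right peg went about 36 mm into the bore, and the block is held still, bore up, about 0.29 m above the bench over the stand. I stood the block upright by tipping it against the peg, letting it settle on bare bench and regripping it.

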